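# Wipe the clay offcuts into the scrap drawer

### The arm

A 6-joint arm with a two-finger parallel gripper is mounted at the origin on the work surface. World frame = base frame: x ahead of the robot, y to its left, z up, the work surface at z = 0. Lengths are in m, angles in rad, forces in N, time in s.
With the tool pointing down it reaches from about 0.375 to 0.975 m from the base axis. Payload 3.8 kg.
Tool frame: the origin (TCP) lies at the very end of the fingers, on their centre line; the grasp point (between the pads) lies 19 mm behind it; z points along the fingers, y is the line along which they close (so a half turn about z gives the same grasp; the last joint's range is limited). The gripper opens to 85 mm and grips with 20 to 120 N. Pads are 22 mm wide; open, the fingers measure 114 mm over their backs; the gripper's body (76 mm by 85 mm) begins 54 mm behind the grasp point. The pads swing forward as they close: fully open they stand 13 mm farther back than shut.
Start: joints at [-1.358, 0.264, 1.604, -0, 1.274, -0.037], TCP at [0.167, -0.654, 0.231] pointing down, gripper open.
Joint ranges: [-2.63, 2.63], [-0.94, 2.18], [0.31, 2.57], [-1.31, 4.45], [0, 2.66], [-2.55, 2.55]. Speed limits (rad/s): [2.57, 2.57, 3.14, 3.14, 3.14, 3.14].

### API

Orientations are given as a rotation vector (axis times angle).
In Python, from workcell import bot, vision gives the robot as it stands. The module is installed in compiled form; this text tells all that it offers.
- The arm moves only by the tool play_rows, never from a script. Its argument "moves" is a list that holds one entry, the list of rows, each a list of 7 numbers: the turn, a rotation vector about the tool's x, y, z as a fraction of full scale, then the shift along the tool's x, y, z as a fraction of full scale, then the finger opening in mm, from 0 to 85.4. In form: [[[ax, ay, az, x, y, z, jaw], ...]]. A call has 1 to 5 rows; each row shifts and turns the commanded pose from where the row before left it, along the tool's axes as they then stand; what a row does not reach is not made up. Full scale, the value 1, is 0.1 m for a shift and 0.5 rad for a turn. A row lasts 1/12 s, in which the tool goes at most 41.7 mm and 7.16 degrees, less where a joint would pass 70% of its speed; a pose out of reach is approached as far as the arm can. A call with a number of a shift or a turn outside -1 to 1 is refused whole. A call with a gripper value outside its range is refused whole. The fingers move at their own pace and stop on an object; "newtons" is the grip in N (left out, the last holds). Time passes only in rows, so rows that do not move let the fingers close. It gives the time, the measured TCP pose, the force, the opening and the grip force at its end, in the units of the state.
- bot.read_state(): the state, without advancing time (a new reading comes with each control period).
- vision.read_camera(name): name is "scene" or "side" or "wrist"; returns a dict with "image" (400x640x3 uint8, red, green, blue), "depth" (400x640 float32, m along the optical axis (not along the pixel's ray), 0 where there is no reading), "K" (3x3 intrinsics, pixels), "R" (3x3) and "t" (3): a world point X has camera coordinates R X + t. Camera axes: x right, y down, z forward; pixel columns grow to the right and rows downward; lengths in m; the calibration is good to about 2 mm. A picture is of the moment at which its call begins.
- bot.finish_job(): hands the job in; it is judged then, once.
The state is a dict: "time": time; "q": joint angles; "joint_vel": joint speeds; "joint_torque": joint torques, N m; "tool_pos": TCP position; "tcp_rot": TCP orientation; "wrist_force": force on the tool from outside, world axes, zero at the start; "torque": the same for the moment, N m; "width": opening from 0.0 (shut) to 1.0 (fully open); "grip_force": force on a finger pad.
Only numpy, scipy, OpenCV 4.12 (cv2) and the standard library are available. Lean on these libraries where they do the work, as an engineer would, in place of code of your own. Each camera call takes 0.05 s, during which the arm holds its last target. There are 200 camera calls.

### The job

Clear the dry clay offcuts off the potter's trimming stand: pull its scrap drawer all the way out, then take the wooden scraper block from its tray and wipe all four offcuts over the front edge of the deck into the drawer, touching them with nothing but the scraper. Then stand the scraper upright in its tray again and push the drawer fully home with the offcuts in it. Leave everything else on the table where it is.

Things in the scene. Friction and masses are not known exactly. Their poses are not given: they have to be found in the camera images.
- stand: Fixed low wooden stand, 240 mm deep (x) x 220 mm wide (y), with a flat grey deck on top, 90 mm above the table. Origin: centre of its underside; its front, where the drawer comes out, faces its own -x. A wooden curb 20 mm wide and 15 mm high runs along each side (y) of the deck, leaving a 180 mm wide channel that is open at the front and at the rear.
- deck (a point): Centre of the deck's top surface, 90 mm above the table; axes as the stand's. The offcuts lie within 115 mm in front of and 75 mm behind this point (-x is front); the rear strip is free.
- deck_edge (a point): Middle of the deck's front edge, on its top surface; axes as the stand's.
- drawer (a joint): Scrap drawer under the deck: metres pulled out, 0 = fully home, 0.13 = all the way out. It stays where it is left (about 2 N of friction).
- drawer_in (a point): Centre of the drawer's inner floor, 12 mm above the table; moves with the drawer; axes as the stand's (-x is outward). Inside 207 mm (x) x 178 mm (y), walls to 58 mm above this floor. Fully out, 130 mm of it stands open in front of the deck's edge.
- drawer_handle (a point): Middle of the drawer's handle, a steel bar 12 mm thick and 100 mm long along y, centred 62 mm above the table and 45 mm in front of the drawer's front face (39 mm of free gap behind the bar); moves with the drawer; axes as the stand's.
- scraper: Loose dark wooden scraper block, 0.24 kg: block 36 mm thick (x) x 160 mm long (y) x 40 mm tall with a thin steel strip on each long side, and on top a grip 26 mm thick (x) x 60 mm long (y), from 40 to 92 mm above the underside. Origin: centre of its underside, z up.
- tray: Fixed shallow grey tray in which the scraper stands, 76 mm (x) x 200 mm (y), 14 mm high. Origin: centre of its underside.
- tray_in (a point): Centre of the tray's inner floor, 5 mm above the table; inside 66 mm (x) x 190 mm (y), walls 9 mm high; axes as the tray's. The scraper's long side goes along y, either way round.
- chip1: Loose dry red clay offcut, straight strip 66 x 26 x 12 mm, about 35 g, lying flat on the deck. Origin: about the middle of its underside.
- chip2: Loose dry red clay offcut, bent strip, about 62 x 38 x 12 mm, about 35 g, lying flat on the deck. Origin: about the middle of its underside.
- chip3: Loose dry red clay offcut, stepped piece, about 62 x 37 x 14 mm, about 35 g, lying flat on the deck. Origin: about the middle of its underside.
- chip4: Loose dry red clay offcut, curved strip, about 64 x 36 x 12 mm, about 35 g, lying flat on the deck. Origin: about the middle of its underside.
- jar: Bystander: glazing jar with a white cap, 60 mm across, 60 mm tall. Origin: centre of its underside. Leave it alone.
- mug: Bystander: white mug, 80 mm across, 90 mm tall, handle at its +y. Origin: centre of its underside. Leave it alone.
- bowl: Bystander: red clay bowl, 130 mm across, 55 mm tall. Origin: centre of its underside. Leave it alone.
- bottle: Bystander: green glass bottle, 60 mm across, 160 mm tall. Origin: centre of its underside. Leave it alone.
- brush: Bystander: brush lying flat, 180 mm long. Origin: centre of its underside. Leave it alone.

How it is judged:
By the outcome, as a careful person would: the job done as asked, in the order asked, and still so for the second after the job is handed in, with the robot touching nothing.
It also fails if it takes over 72 s, if anything falls off the work surface, if the arm or the gripper's body presses on something with over 40 N, if the wrist force passes 120 N, or if a joint passes its speed limit or range.

## Working session

There is one attempt and no reset: what is moved stays moved. The work goes in short steps, Python scripts to look and compute and a tool call to move; the robot and the scene stay as the last step left them, time stands still between calls to the robot, and variables do not carry over. Pictures are saved under pics/ and viewed, at most 12 in all, crops included, and the job is handed in when it is done.

Besides the shell and the picture viewer there is one more tool, called after "Call:" as name(argument=value, ...) on one line, values as JSON. play_rows: Moves the arm, as the interface text tells. Its arguments: {"type":"object","properties":{"moves":{"type":"array","items":{"type":"array","items":{"type":"array","items":{"type":"number"}}}},"newtons":{"type":"number"}},"required":["moves"]}

```bash
mkdir -p pics; ls; python3 - <<'E'
from workcell import bot, vision
import cv2,numpy as np
s=bot.read_state();print(s)
for n in("scene","side"):
    c=vision.read_camera(n);np.savez(f"{n}0.npz",**c)
    cv2.imwrite(f"pics/{n}0.png",c["image"][:,:,::-1]); print(n,c["K"],c["R"],c["t"])
E
```

```text
pics
{'time': 0.0, 'q': array([-1.35789320e+00,  2.64750570e-01,  1.60537573e+00,  8.56950101e-06,
        1.27368609e+00, -3.68828816e-02]), 'joint_vel': array([ 1.22508022e-03,  7.04292684e-04,  1.64852879e-03,  2.41564188e-04,
       -7.81921888e-05,  1.64516495e-03]), 'joint_torque': array([ 1.31790737e-03, -5.15103793e+01, -3.67315686e+01,  5.09155871e-04,
        1.28400960e-02,  6.58528933e-06]), 'tool_pos': array([ 0.1667162 , -0.65333762,  0.22996282]), 'tcp_rot': array([-3.11492863e+00, -3.91064253e-01,  2.93450426e-04]), 'wrist_force': array([0.16742833, 0.00615708, 0.78023385]), 'torque': array([-0.00329245,  0.00086807, -0.0052289 ]), 'grip_force': 0.0, 'width': 1.0029071488502665}
scene [[382.45667633   0.         324.08377996]
 [  0.         382.45667633 198.71778624]
 [  0.           0.           1.        ]] [[ 0.48329936  0.8754546  -0.00098658]
 [ 0.72086393 -0.39859572 -0.56698911]
 [-0.49676647  0.27331428 -0.8237247 ]] [-0.25023548 -0.35798132  1.30767828]
side [[406.25799337   0.         314.63480345]
 [  0.         406.25799337 204.07022968]
 [  0.           0.           1.        ]] [[-0.93836149 -0.34554009  0.00893055]
 [-0.25206377  0.66637774 -0.70171544]
 [ 0.2365197  -0.66071382 -0.71240135]] [0.49748421 0.21346402 1.1437882 ]
```

View pics/scene0.png

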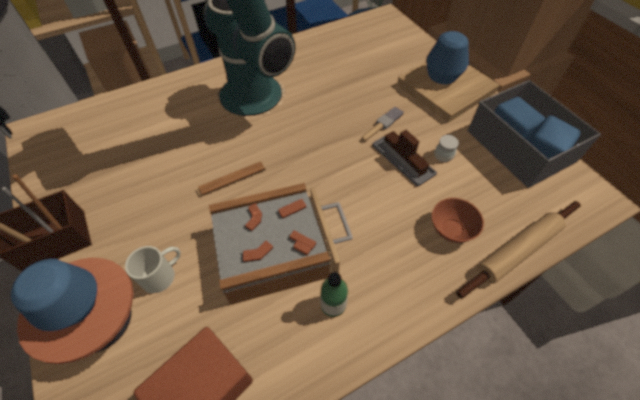

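View pics/side0.png

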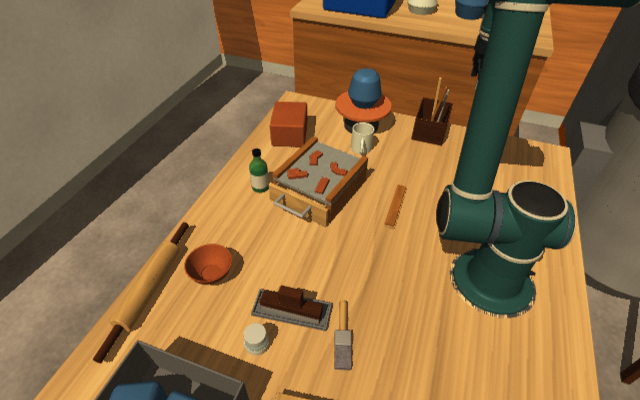

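The scene picture shows the stand at about (270,235) with four chips on it, its handle at (340,222), the scraper in its tray at (405,157), and the bottle at (334,295). The jar is at (447,148) and the brush at (385,122). The side view shows the same layout, with the stand at (320,180), handle at (290,207) and tray at (292,308).

```bash
cat > h.py <<'E'
import numpy as np,cv2
def load(n): return dict(np.load(n))
def cloud(c):
    d=c["depth"];v,u=np.mgrid[:d.shape[0],:d.shape[1]]
    K=c["K"];p=np.stack([(u-K[0,2])/K[0,0]*d,(v-K[1,2])/K[1,1]*d,d],-1)
    P=(p-c["t"])@c["R"]; P[d==0]=np.nan; return P
def rect(xy):
    (cx,cy),(w,h),a=cv2.minAreaRect(np.float32(xy)*1000); return np.round([cx,cy,w,h,a],1)
E
python3 - <<'E'
from h import *
for n,boxes in(("scene",{"stand":(195,180,345,300),"tray":(370,125,438,186),"jar":(434,132,462,165),"handle":(322,198,356,245),"bottle":(318,270,350,318)}),("side",{"stand":(265,132,370,225),"tray":(248,280,335,332),"jar":(240,318,272,360),"handle":(268,188,314,222),"bottle":(245,145,272,195)})):
    c=load(n+"0.npz");P=cloud(c);I=c["image"].astype(int)
    print(n,"table z",np.nanmedian(P[230:260,375:420,2]) if n=="scene" else np.nanmedian(P[230:260,300:350,2]))
    def sub(k):
        a,b,e,f=boxes[k];p=P[b:f,a:e].reshape(-1,3);i=I[b:f,a:e].reshape(-1,3);m=~np.isnan(p[:,0]);return p[m],i[m]
    p,i=sub("stand");m=(p[:,2]>.08)&(p[:,2]<.115);print("stand",rect(p[m,:2]),m.sum())
    q=p[(p[:,2]>.1)&(p[:,2]<.115)];print("curbz",np.median(q[:,2]),"deckz",np.median(p[(p[:,2]>.08)&(p[:,2]<.097),2]))
    red=m&(i[:,0]>1.7*i[:,2])&(i[:,0]-i[:,1]>45)&(p[:,2]<.11)
    from scipy.cluster.hierarchy import fclusterdata
    x=p[red];l=fclusterdata(x[:,:2],.012,'distance',method='single')
    for k in set(l):
        if (l==k).sum()>15: print(" red",x[l==k].mean(0).round(3),(l==k).sum(),rect(x[l==k][:,:2]))
    p,i=sub("tray");
    for a,b in((.008,.02),(.036,.05),(.085,.11)):
        m=(p[:,2]>a)&(p[:,2]<b);print("tray",a,m.sum(),rect(p[m,:2]),np.median(p[m,2]))
    for k,a,b in(("jar",.05,.07),("handle",.05,.075),("bottle",.1,.2)):
        p,i=sub(k);m=(p[:,2]>a)&(p[:,2]<b);
        print(k,m.sum(),rect(p[m,:2]),p[m].max(0))
E
```

```text
scene table z 0.0008746578794358805
stand [ 625.1 -184.7  263.1  315.    77.1] 9304
curbz 0.10485860212325185 deckz 0.09088592840638601
 red [ 0.617 -0.226  0.103] 261 [ 616.9 -225.2   65.3   30.8   87. ]
 red [ 0.645 -0.126  0.105] 276 [ 642.8 -130.2   58.5   34.2   28.9]
 red [ 0.549 -0.105  0.103] 205 [ 548.2 -104.6   62.7   23.4   88.3]
 red [ 0.528 -0.195  0.103] 203 [ 526.3 -194.3   29.3   66.5   61.4]
tray 0.008 507 [465.8 306.2 244.7 132.4   8.4] 0.013594453177933273
tray 0.036 446 [491.4 286.2 160.   40.1   4.3] 0.045012757564211636
tray 0.085 197 [491.3 286.   61.   28.6   6.8] 0.09666646476059161
jar 244 [536.4 400.4  51.1  54.3  34.4] [0.56275585 0.42804497 0.06496845]
handle 393 [614.4 -27.   67.3 112.4  76.7] [0.67328853 0.01599766 0.0749763 ]
bottle 613 [ 777.3 -120.    56.1   50.2   52.4] [ 0.80308287 -0.08937226  0.16345819]
side table z -0.001525976468279379
stand [ 585.5 -245.6  412.   269.    76.9] 3580
curbz 0.10259181486349649 deckz 0.08826859620991327
 red [ 0.545 -0.099  0.1  ] 136 [ 545.5 -106.8   25.9   82.7    1. ]
 red [ 0.493 -0.161  0.102] 459 [ 515.1 -169.6  243.1   95.5   77.6]
 red [ 0.664 -0.168  0.102] 445 [ 640.  -197.4  242.9   94.    77.9]
 red [ 0.613 -0.219  0.099] 107 [ 613.1 -221.3   33.3   70.4    6.6]
tray 0.008 519 [490.2 286.3 200.3  78.7   8.2] 0.012092953441195013
tray 0.036 617 [489.4 289.7 160.6  37.9   5.3] 0.04328280817651222
tray 0.085 260 [489.  288.4  58.7  28.4   4.6] 0.09510588982963666
jar 395 [533.6 404.   49.9  52.5  25.7] [0.56095155 0.42952583 0.06294247]
handle 478 [632.6 -33.5  80.3 171.4  79.4] [0.71342138 0.01859141 0.07499228]
bottle 238 [ 771.9 -108.4   53.5   41.     2.1] [ 0.79913724 -0.08802108  0.16084147]
```

```bash
python3 - <<'E'
from h import *
from scipy.optimize import minimize_scalar
def pts(n,b):
    c=load(n+"0.npz");a,t,e,f=b;p=cloud(c)[t:f,a:e].reshape(-1,3);return p[~np.isnan(p[:,0])]
B={"scene":((195,180,345,300),(425,195,490,248)),"side":((265,132,370,225),(180,240,238,288))}
for n in B:
    p=pts(n,B[n][0]); q=p[(p[:,2]>.0985)&(p[:,2]<.109)]
    # keep near
    q=q[np.hypot(q[:,0]-.585,q[:,1]+.165)<.2]
    dk=p[(p[:,2]>.085)&(p[:,2]<.094)]
    def fr(th): d=np.array([np.cos(th),np.sin(th)]);l=np.array([d[1],-d[0]]);return d,l
    def cost(th):
        d,l=fr(th);h,_=np.histogram(q[:,:2]@l,bins=np.arange(-1,1,.002));return -(h.astype(float)**2).sum()
    ths=np.radians(np.arange(72,82,.1));th=ths[np.argmin([cost(t) for t in ths])]
    d,l=fr(th);v=q[:,:2]@l;u=q[:,:2]@d
    print(n,"theta",np.degrees(th)); h,e=np.histogram(v,bins=np.arange(v.min(),v.max(),.01));print(dict(zip(e.round(3),h)))
    med=(np.percentile(v,1)+np.percentile(v,99))/2
    print("v pct",np.percentile(v,[1,99]).round(4))
    for s in(-1,1):
        m=abs(v-med-s*.1)<.012; print(" curb",np.percentile(v[m],[2,50,98]).round(4),"u",np.percentile(u[m],[1,99]).round(4))
    ud=dk[:,:2]@d;print(" deck u",np.percentile(ud,[.5,99.5]).round(4))
    r=p;ur=r[:,:2]@d;vr=r[:,:2]@l;m=(abs(vr-med)<.06)&(r[:,2]>.035)&(r[:,2]<.08)
    fe=np.percentile(ud,99.5)
    hm=m&(ur>fe+.02)&(ur<fe+.07)
    print(" handle u",np.percentile(ur[hm],[2,50,98]).round(4),"v",np.percentile(vr[hm],[1,99]).round(4),"z",np.percentile(r[hm,2],[2,50,98]).round(3))
    b=pts(n,B[n][1]);b=b[(b[:,2]>.045)&(b[:,2]<.07)];print(" bowl",rect(b[:,:2]))
E
```

```text
scene theta 77.1999999999997
{np.float64(0.493): np.int64(272), np.float64(0.503): np.int64(321), np.float64(0.513): np.int64(230), np.float64(0.523): np.int64(32), np.float64(0.533): np.int64(42), np.float64(0.543): np.int64(116), np.float64(0.553): np.int64(134), np.float64(0.563): np.int64(122), np.float64(0.573): np.int64(53), np.float64(0.583): np.int64(16), np.float64(0.593): np.int64(0), np.float64(0.603): np.int64(0), np.float64(0.613): np.int64(3), np.float64(0.623): np.int64(37), np.float64(0.633): np.int64(108), np.float64(0.643): np.int64(179), np.float64(0.653): np.int64(175), np.float64(0.663): np.int64(120), np.float64(0.673): np.int64(44), np.float64(0.683): np.int64(6), np.float64(0.693): np.int64(383), np.float64(0.703): np.int64(479), np.float64(0.713): np.int64(227), np.float64(0.723): np.int64(0), np.float64(0.733): np.int64(0), np.float64(0.743): np.int64(0), np.float64(0.753): np.int64(6), np.float64(0.763): np.int64(17), np.float64(0.773): np.int64(13), np.float64(0.783): np.int64(16)}
v pct [0.4954 0.775 ]
 curb [0.5249 0.54   0.5469] u [-0.0815  0.049 ]Traceback (most recent call last):
  File "<stdin>", line 20, in <module>
    return _quantile_unchecked(
        a, q, axis, out, overwrite_input, method, keepdims, weights)
    return _ureduce(a,
                    func=_quantile_ureduce_func,
    ...<5 lines>...
                    overwrite_input=overwrite_input,
                    method=method)
    r = func(a, **kwargs)
    result = _quantile(arr,
                       quantiles=q,
    ...<2 lines>...
                       out=out,
                       weights=wgt)
    slices_having_nans = np.isnan(arr[-1, ...])
                                  ~~~^^^^^^^^^
IndexError: index -1 is out of bounds for axis 0 with size 0
```

```bash
python3 - <<'E'
from h import *
def pts(n,b):
    c=load(n+"0.npz");a,t,e,f=b;p=cloud(c)[t:f,a:e].reshape(-1,3);return p[~np.isnan(p[:,0])]
B={"scene":((195,180,360,300),(425,195,490,248)),"side":((255,132,370,225),(180,240,238,288))}
for n in B:
    p=pts(n,B[n][0])
    for deg in (77.2,):
      d=np.array([np.cos(np.radians(deg)),np.sin(np.radians(deg))]);l=np.array([d[1],-d[0]])
      u=p[:,:2]@d;v=p[:,:2]@l;z=p[:,2]
      for s in(-1,1):
        m=(abs(v-.605-s*.1)<.018)&(z>.0985)&(z<.109)&(u>-.17)&(u<.11)
        pf=np.polyfit(u[m],v[m],1)
        print(n," curb",np.percentile(v[m],[2,50,98]).round(4),"u",np.percentile(u[m],[1,99]).round(4),"dtheta deg",np.degrees(pf[0]).round(2))
      m=(abs(v-.605)<.085)&(z>.085)&(z<.094);print(" deck u",np.percentile(u[m],[.5,99.5]).round(4))
      hm=(abs(v-.605)<.07)&(z>.045)&(z<.075)&(u>.11)&(u<.2)
      print(" handle u",np.percentile(u[hm],[2,50,98]).round(4),"v",np.percentile(v[hm],[1,99]).round(4),"z",np.percentile(z[hm],[2,50,98]).round(3))
    b=pts(n,B[n][1]);b=b[(b[:,2]>.045)&(b[:,2]<.07)];print(" bowl",rect(b[:,:2]))
E
```

```text
scene  curb [0.4949 0.5072 0.5163] u [-0.1678  0.0638] dtheta deg -0.14
scene  curb [0.6947 0.7063 0.7156] u [-0.1681  0.0648] dtheta deg -0.3
 deck u [-0.1717  0.0661]
 handle u [0.1115 0.1336 0.1424] v [0.5507 0.6598] z [0.062 0.068 0.071]
 bowl [748.4 255.9 128.  128.4  46.2]
side  curb [0.4925 0.5024 0.5141] u [-0.1672  0.0689] dtheta deg -0.24
side  curb [0.6919 0.7022 0.7141] u [-0.1667  0.0691] dtheta deg -0.23
 deck u [-0.2957  0.0697]
 handle u [0.1126 0.1397 0.146 ] v [0.5465 0.656 ] z [0.056 0.065 0.069]
 bowl [748.7 257.2 127.5 129.8  54. ]
```

```bash
cat >> h.py <<'E'
from scipy.spatial.transform import Rotation as Ro
def plan(target,yaw=None,s=None):
    """target world xyz; yaw deg of tool x axis (tool down). Prints turn (fs) and shift (fs) in tool axes after the turn."""
    from workcell import bot
    s=s or bot.read_state();R=Ro.from_rotvec(s["tcp_rot"]);p=s["tool_pos"]
    x=R.as_matrix()[:,0];cur=np.degrees(np.arctan2(x[1],x[0]));yaw=cur if yaw is None else yaw
    c,n=np.cos(np.radians(yaw)),np.sin(np.radians(yaw))
    D=np.array([[c,n,0],[n,-c,0],[0,0,-1]]).T
    rv=(R.inv()*Ro.from_matrix(D)).as_rotvec()
    print("t",round(float(s["time"]),2),"p",p.round(4),"yaw",cur.round(2),"F",s["wrist_force"].round(1),"w",round(s["width"],2),"g",round(s["grip_force"],1))
    print(" turn fs",(rv/.5).round(3)," shift fs",((D.T@(np.array(target)-p))/.1).round(3))
E
python3 -c "
from h import *
plan([.619,.001,.23],-12.6)"
```

```text
t 0.1 p [ 0.1667 -0.6534  0.2301] yaw 14.31 F [-0.1 -0.3 -0.4] w 1.0 g 0.0
 turn fs [-0.004  0.001  0.939]  shift fs [ 2.986e+00 -7.373e+00  1.000e-03]
```

Call:
play_rows(moves=[[[0,0,0.235,0,0,0,40],[0,0,0.235,0,0,0,40],[0,0,0.235,0,0,0,40],[0,0,0.235,0,0,0,40],[0,0,0,0.1,-0.25,0,40]]])

```text
time: 0.52
tool_pos: [0.1798, -0.6341, 0.2304]
tcp_rot: [3.12, -0.357, -0.002]
wrist_force: [0.8, 0.1, 0.3]
width: 0.47
grip_force: 0.0
```

Call:
play_rows(moves=[[[0,0,0,0.15,-0.37,0,40],[0,0,0,0.15,-0.37,0,40],[0,0,0,0.15,-0.37,0,40],[0,0,0,0.15,-0.37,0,40],[0,0,0,0.15,-0.37,0,40]]])

```text
time: 0.93
tool_pos: [0.2961, -0.4657, 0.2306]
tcp_rot: [-3.122, 0.346, 0.001]
wrist_force: [0.1, 0.3, -0.9]
width: 0.468
grip_force: 0.0
```

Call:
play_rows(moves=[[[0,0,0,0.15,-0.37,0,40],[0,0,0,0.15,-0.37,0,40],[0,0,0,0.15,-0.37,0,40],[0,0,0,0.15,-0.37,0,40],[0,0,0,0.15,-0.37,0,40]]])

```text
time: 1.35
tool_pos: [0.4097, -0.3016, 0.231]
tcp_rot: [-3.122, 0.346, 0.0]
wrist_force: [0.6, -1.6, 0.4]
width: 0.469
grip_force: 0.0
```

```bash
python3 -c "
from h import *
plan([.619,.001,.23],-12.6)"
```

```text
t 1.35 p [ 0.4097 -0.3016  0.231 ] yaw -12.63 F [ 0.6 -1.6  0.4] w 0.47 g 0.0
 turn fs [-0.     0.001 -0.001]  shift fs [ 1.382 -3.409  0.01 ]
```

Call:
play_rows(moves=[[[0,0,0,0.15,-0.37,0,40],[0,0,0,0.15,-0.37,0,40],[0,0,0,0.15,-0.37,0,40],[0,0,0,0.15,-0.37,0,40],[0,0,0,0.15,-0.37,0,40]]])

```text
time: 1.77
tool_pos: [0.5233, -0.1374, 0.231]
tcp_rot: [3.123, -0.345, -0.001]
wrist_force: [0.3, 0.1, 0.1]
width: 0.467
grip_force: 0.0
```

Call:
play_rows(moves=[[[0,0,0,0.15,-0.37,0,40],[0,0,0,0.15,-0.37,0,40],[0,0,0,0.15,-0.37,0,40],[0,0,0,0,0,0,40],[0,0,0,0,0,0,40]]])

```text
time: 2.18
tool_pos: [0.5914, -0.0389, 0.2304]
tcp_rot: [3.123, -0.339, -0.002]
wrist_force: [1.0, -0.3, -0.3]
width: 0.467
grip_force: 0.0
```

```bash
python3 - <<'E'
from h import *
from workcell import vision
plan([.619,.001,.12],-12.6)
c=vision.read_camera("wrist");np.savez("wrist1.npz",**c);cv2.imwrite("pics/wrist1.png",c["image"][:,:,::-1])
P=cloud(c);p=P.reshape(-1,3);p=p[~np.isnan(p[:,0])]
a=np.radians(77.44);d=np.array([np.cos(a),np.sin(a)]);l=np.array([d[1],-d[0]]);q=p[:,:2]-[.5777,-.1835];u=q@d;v=q@l;z=p[:,2]
m=(z>.056)&(z<.075)&(u>.165)&(u<.23)&(abs(v)<.08);print(m.sum(),np.percentile(u[m],[2,50,98]),np.percentile(v[m],[2,98]))
m=(z>.1)&(z<.11)&(u<.13);print(np.percentile(u[m],98),np.percentile(v[m],[1,99])) if m.any() else 0
E
```

```text
t 2.18 p [ 0.5914 -0.0389  0.2304] yaw -12.39 F [ 1.  -0.3 -0.3] w 0.47 g 0.0
 turn fs [0.001 0.003 0.007]  shift fs [ 0.183 -0.45   1.104]
2150 [0.16619797 0.18694242 0.19507644] [-0.05248669  0.0559101 ]
0.11303398552500614 [-0.10821231  0.11024322]
```

View pics/wrist1.png

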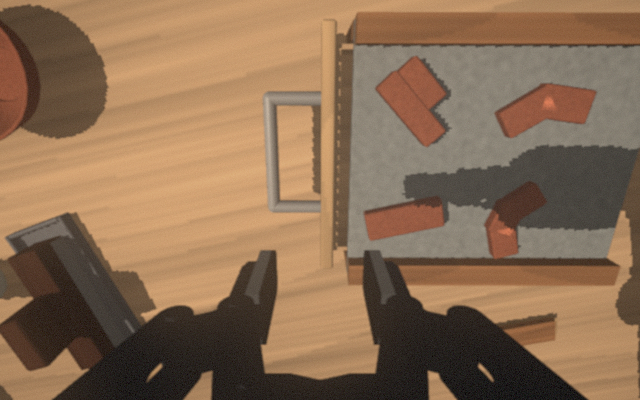

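The wrist view shows the handle bar at (272,152), the drawer front at (328,145), the deck edge at (350,150) and four separate chips. Its measured position agrees with the plan, so I go down to the handle.

Call:
play_rows(moves=[[[0,0,0,0.09,-0.225,0.2,40],[0,0,0,0.09,-0.225,0.3,40],[0,0,0,0,0,0.4,40],[0,0,0,0,0,0.2,40],[0,0,0,0,0,0,40]]])

```text
time: 2.65
tool_pos: [0.6127, -0.0021, 0.1146]
tcp_rot: [3.121, -0.347, -0.019]
wrist_force: [-1.3, 0.5, -1.4]
width: 0.471
grip_force: 0.0
```

```bash
python3 -c "
from h import *
plan([.619,.001,.043],-12.56)"
```

```text
t 2.65 p [ 0.6127 -0.0021  0.1146] yaw -12.69 F [-1.3  0.5 -1.4] w 0.47 g 0.0
 turn fs [ 0.005  0.024 -0.005]  shift fs [ 0.055 -0.044  0.716]
```

Call:
play_rows(moves=[[[0,0,0,0.05,-0.04,0,40],[0,0,0,0,0,0.3,40],[0,0,0,0,0,0.3,40],[0,0,0,0,0,0.1,40],[0,0,0,0,0,0,40]]])

```text
time: 3.07
tool_pos: [0.6229, 0.0012, 0.0501]
tcp_rot: [3.122, -0.347, -0.005]
wrist_force: [-0.8, -0.2, -0.2]
width: 0.467
grip_force: 0.0
```

Call:
play_rows(newtons=40, moves=[[[0,0,0,0,0,0,5],[0,0,0,0,0,0,5],[0,0,0,0,0,0,5],[0,0,0,0,0,0,5],[0,0,0,0,0,0,5]]])

```text
time: 3.48
tool_pos: [0.6263, 0.0015, 0.0542]
tcp_rot: [3.122, -0.345, 0.007]
wrist_force: [-0.7, -1.7, 6.9]
width: 0.119
grip_force: 39.4
```

```bash
python3 -c "
from h import *
plan([.619+.1305*.2175,.001+.1305*.976,.043],-12.56)"
```

```text
t 3.48 p [0.6263 0.0015 0.0542] yaw -12.61 F [-0.7 -1.7  6.9] w 0.12 g 39.4
 turn fs [-0.001 -0.009 -0.002]  shift fs [-0.07  -1.285  0.112]
```

Call:
play_rows(moves=[[[0,0,0,0,-0.05,0,5],[0,0,0,0,-0.15,0,5],[0,0,0,0,-0.2,0,5],[0,0,0,0,-0.2,0,5],[0,0,0,0,-0.2,0,5]]])

```text
time: 3.9
tool_pos: [0.6437, 0.0799, 0.0542]
tcp_rot: [3.122, -0.346, 0.007]
wrist_force: [-1.4, -4.1, 6.2]
width: 0.115
grip_force: 39.5
```

Call:
play_rows(moves=[[[0,0,0,0,-0.2,0,5],[0,0,0,0,-0.2,0,5],[0,0,0,0,-0.06,0,5],[0,0,0,0,-0.03,0,5],[0,0,0,0,0,0,5]]])

```text
time: 4.32
tool_pos: [0.6511, 0.1135, 0.054]
tcp_rot: [3.1, -0.335, -0.004]
wrist_force: [-9.9, -45.4, 19.0]
width: 0.117
grip_force: 42.2
```

```bash
python3 -c "
from h import *
plan([.619+.1305*.2175,.001+.1305*.976,.043],-12.56)"
```

```text
t 4.32 p [0.6511 0.1135 0.054 ] yaw -12.33 F [ -9.9 -45.4  19. ] w 0.12 g 42.2
 turn fs [0.047 0.    0.008]  shift fs [-0.068 -0.137  0.11 ]
```

Call:
play_rows(moves=[[[0,0,0,0,0.1,0,5],[0,0,0,0,0,0,40],[0,0,0,0,0,0,40],[0,0,0,0,0,-0.2,40],[0,0,0,0,0,-0.4,40]]])

```text
time: 4.73
tool_pos: [0.6452, 0.1183, 0.1054]
tcp_rot: [3.12, -0.344, -0.019]
wrist_force: [1.0, 0.3, -0.2]
width: 0.461
grip_force: 0.0
```

```bash
python3 - <<'E'
from h import *
from workcell import vision
plan([.49,.287,.24],6)
for n in("scene","side"):
    c=vision.read_camera(n);np.savez(n+"2.npz",**c);cv2.imwrite(f"pics/{n}2.png",cv2.resize(c["image"][130:310,150:450,::-1],None,fx=2,fy=2))
    p=cloud(c).reshape(-1,3);p=p[~np.isnan(p[:,0])]
    a=np.radians(77.44);d=np.array([np.cos(a),np.sin(a)]);l=np.array([d[1],-d[0]]);q=p[:,:2]-[.5777,-.1835];u=q@d;v=q@l;z=p[:,2]
    for lab,m in(("walltop",(z>.062)&(z<.076)&(u>.13)&(u<.29)&(abs(v)<.1)),("floor",(z>.008)&(z<.018)&(u>.13)&(u<.29)&(abs(v)<.08)),("bar",(z>.05)&(z<.072)&(u>.28)&(u<.34)&(abs(v)<.06))):
        h,e=np.histogram(u[m],bins=np.arange(.12,.36,.01)); print(n,lab,h)
E
```

```text
t 4.73 p [0.6452 0.1183 0.1054] yaw -12.59 F [ 1.   0.3 -0.2] w 0.46 g 0.0
 turn fs [ 0.003  0.024 -0.649]  shift fs [-1.367 -1.84  -1.346]
scene walltop [  0  28  26  25  26  27  24  24  30  22  26  24 237  30  27  32  37   0
   0   0   0   0   0]
scene floor [  0 182 188 184 185 183 181 184 176 180 177 182  94   0   0   0   0   0
   0   0   0   0   0]
scene bar [  0   0   0   0   0   0   0   0   0   0   0   0   0   0   0   0  38  43
 100   0   0   0   0]
side walltop [  0   8   4   5   6   9   4   7   5   9   5   6  17 114  97  19  13   0
   0   0   0   0   0]
side floor [ 0 81 86 83 85 86 96 92 29  0  0  0  0 19 57  0  0  0  0  0  0  0  0]
side bar [ 0  0  0  0  0  0  0  0  0  0  0  0  0  0  0  0 13 14 83 52  0  0  0]
```

View pics/scene2.png

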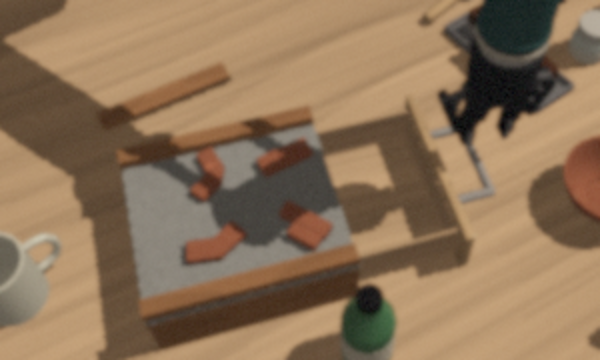

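The crop shows the drawer out with its panel at about (440,180), the handle at (478,165), and the chips undisturbed. I now check how far out it is more precisely.

```bash
python3 - <<'E'
from h import *
a=np.radians(77.44);d=np.array([np.cos(a),np.sin(a)]);l=np.array([d[1],-d[0]])
for f in("scene0","side0","wrist1","scene2","side2"):
    p=cloud(load(f+".npz")).reshape(-1,3);p=p[~np.isnan(p[:,0])];q=p[:,:2]-[.5777,-.1835];u=q@d;v=q@l;z=p[:,2]
    B=np.arange(.1,.33,.003)
    def show(k,m):
        h,_=np.histogram(u[m],bins=B);print(f,k,[(round(B[i]*1000),int(n)) for i,n in enumerate(h) if n>3])
    show("deck",(z>.085)&(z<.096)&(abs(v)<.085))
    show("panel",(z>.066)&(z<.08)&(abs(v)>.053)&(abs(v)<.08)&(u>.1))
    show("bar",(z>.06)&(z<.072)&(abs(v)<.04)&(u>.15))
E
```

```text
scene0 deck [(100, 61), (103, 72), (106, 71), (109, 80), (112, 75), (115, 71), (118, 6)]
scene0 panel [(127, 24), (130, 30), (133, 22), (136, 24), (139, 20), (142, 9), (172, 4)]
scene0 bar [(181, 30), (184, 36), (187, 35), (190, 28), (193, 6)]
side0 deck [(100, 27), (103, 46), (106, 28), (109, 40), (112, 29), (115, 31), (118, 46), (121, 6)]
side0 panel [(118, 8), (130, 4), (133, 8), (136, 11), (139, 9), (142, 23), (145, 13)]
side0 bar [(184, 7), (187, 17), (190, 22), (193, 30), (196, 9)]
wrist1 deck [(100, 611), (103, 665), (106, 710), (109, 714), (112, 716), (115, 719), (118, 533)]
wrist1 panel [(127, 74), (130, 189), (133, 203), (136, 218), (139, 186), (142, 215), (145, 16), (148, 10), (151, 16), (154, 10), (157, 16), (160, 10), (163, 15), (166, 9), (169, 17), (172, 11), (175, 16), (178, 9), (181, 15), (184, 9), (187, 13), (190, 10)]
wrist1 bar [(181, 31), (184, 336), (187, 302), (190, 274), (193, 201)]
scene2 deck [(100, 58), (103, 68), (106, 77), (109, 80), (112, 73), (115, 71), (118, 7)]
scene2 panel [(241, 10), (244, 26), (247, 36), (250, 18), (253, 23), (256, 17)]
scene2 bar [(241, 28), (244, 31), (247, 9), (298, 31), (301, 26), (304, 17), (307, 18)]
side2 deck [(100, 31), (103, 41), (106, 29), (109, 35), (112, 37), (115, 36), (118, 41), (121, 7)]
side2 panel [(118, 7), (250, 11), (253, 8), (256, 7), (259, 24)]
side2 bar [(256, 8), (259, 39), (262, 4), (301, 6), (304, 22), (307, 28), (310, 29), (313, 5)]
```

Call:
play_rows(moves=[[[0,0,0,0,0,0.3,40],[0,0,0,0,0,0.25,40],[0,0,0,0,0,0,5],[0,0,0,0,0,0,5],[0,0,0,0,0,0,5]]])

```text
time: 5.25
tool_pos: [0.6461, 0.1142, 0.0536]
tcp_rot: [3.114, -0.34, -0.014]
wrist_force: [-4.2, -14.9, -9.6]
width: 0.119
grip_force: 39.0
```

Call:
play_rows(moves=[[[0,0,0,0,0,0,5],[0,0,0,0,-0.1,0,5],[0,0,0,0,0,0,5],[0,0,0,0,0,0,5],[0,0,0,0,0,0,5]]])

```text
time: 5.67
tool_pos: [0.6461, 0.1145, 0.0535]
tcp_rot: [3.101, -0.337, -0.02]
wrist_force: [-10.0, -39.9, -1.3]
width: 0.123
grip_force: 40.7
```

The drawer moves only 0.3 mm more when pulled at 40 N, so it is against its stop and fully out. I release it and go look at the scraper.

Call:
play_rows(moves=[[[0,0,0,0,0.14,0,5],[0,0,0,0,0,0,40],[0,0,0,0,0,0,40],[0,0,0,0,0,-0.3,40],[0,0,0,0,0,-0.4,40]]])

```text
time: 6.08
tool_pos: [0.6474, 0.1154, 0.1244]
tcp_rot: [3.122, -0.344, -0.008]
wrist_force: [-0.1, -0.6, 0.4]
width: 0.469
grip_force: 0.0
```

Call:
play_rows(moves=[[[0,0,0,0,0,-0.4,70],[0,0,-0.2,0,0,-0.4,70],[0,0,-0.2,-0.35,-0.1,-0.2,70],[0,0,-0.2,-0.35,-0.15,0,70],[0,0,0,-0.35,-0.15,0,70]]])

```text
time: 6.5
tool_pos: [0.5477, 0.1592, 0.2324]
tcp_rot: [-3.135, -0.133, -0.018]
wrist_force: [-0.8, 0.6, -0.2]
width: 0.818
grip_force: 0.0
```

```bash
python3 -c "
from h import *
plan([.41,.28,.24],5.2)"
```

```text
t 6.5 p [0.5477 0.1592 0.2324] yaw 4.86 F [-0.8  0.6 -0.2] w 0.82 g 0.0
 turn fs [-0.006 -0.023 -0.012]  shift fs [-1.262 -1.328 -0.076]
```

Call:
play_rows(moves=[[[0,0,0,-0.28,-0.3,0,70],[0,0,0,-0.28,-0.3,0,70],[0,0,0,-0.28,-0.3,0,70],[0,0,0,-0.28,-0.3,0,70],[0,0,0,0,0,0,70]]])

```text
time: 6.92
tool_pos: [0.4198, 0.273, 0.2292]
tcp_rot: [-3.133, -0.136, -0.003]
wrist_force: [0.1, -0.5, 0.4]
width: 0.822
grip_force: 0.0
```

```bash
python3 - <<'E'
from h import *
from workcell import vision
plan([.4904,.288,.24],5.2)
c=vision.read_camera("wrist");np.savez("wrist3.npz",**c);cv2.imwrite("pics/wrist3.png",c["image"][:,:,::-1])
P=cloud(c).reshape(-1,3);P=P[~np.isnan(P[:,0])];P=P[(abs(P[:,0]-.49)<.115)&(abs(P[:,1]-.287)<.06)]
for a,b in((.011,.017),(.036,.05),(.09,.102)):
    m=(P[:,2]>a)&(P[:,2]<b);
    if m.sum()>9: print(a,m.sum(),rect(P[m,:2]),np.median(P[m,2]))
E
```

```text
t 6.92 p [0.4198 0.273  0.2292] yaw 4.97 F [ 0.1 -0.5  0.4] w 0.82 g 0.0
 turn fs [-0.012 -0.005 -0.008]  shift fs [ 0.717 -0.086 -0.108]
0.011 2272 [473.  282.7 209.   79.8   9.1] 0.014397028197904446
0.036 4399 [489.9 288.7 156.3  36.    4.9] 0.04569126595643546
0.09 2598 [490.6 288.7  59.3  26.1   4.9] 0.09748841654661003
```

View pics/wrist3.png

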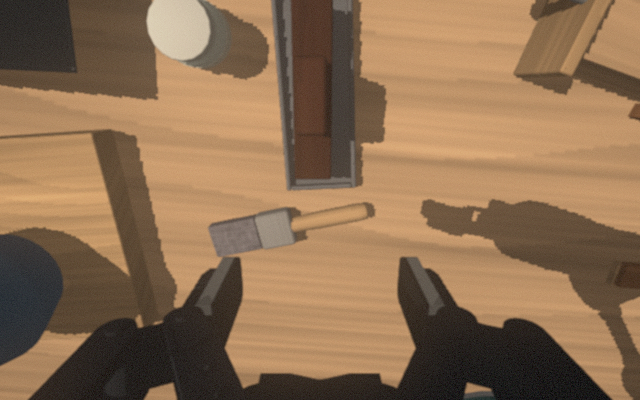

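The wrist view shows the scraper's grip at about (313,95) inside the tray. The brush is in front at (290,230) and the jar is at (180,28). The measured yaw is 4.9° and the grip top is 97.5 mm, which matches the sizes given.

Call:
play_rows(moves=[[[0,0,0,0.36,-0.05,0,70],[0,0,0,0.36,-0.05,0,70],[0,0,0,0,0,0.3,70],[0,0,0,0,0,0.4,70],[0,0,0,0,0,0.3,70]]])

```text
time: 7.38
tool_pos: [0.4974, 0.2835, 0.1266]
tcp_rot: [-3.137, -0.125, -0.007]
wrist_force: [-1.1, -0.5, -2.1]
width: 0.82
grip_force: 0.0
```

Call:
play_rows(moves=[[[0,0,0,0,0,0.0,70],[0,0,0,0,0,0,70]]])

```text
time: 7.55
tool_pos: [0.4947, 0.2823, 0.1257]
tcp_rot: [3.138, 0.125, -0.003]
wrist_force: [0.0, 1.0, 1.3]
width: 0.823
grip_force: 0.0
```

```bash
python3 -c "
from h import *
plan([.490,.2887,.055],4.9)"
```

```text
t 7.55 p [0.4947 0.2823 0.1257] yaw 4.57 F [0.  1.  1.3] w 0.82 g 0.0
 turn fs [ 0.002  0.004 -0.011]  shift fs [-0.041 -0.068  0.707]
```

Call:
play_rows(moves=[[[0,0,-0.01,-0.03,-0.06,0.1,70],[0,0,0,0,0,0.3,70],[0,0,0,0,0,0.2,70],[0,0,0,0,0,0.1,70],[0,0,0,0,0,0,70]]])

```text
time: 7.97
tool_pos: [0.4909, 0.2884, 0.0558]
tcp_rot: [3.138, 0.134, -0.001]
wrist_force: [-1.0, 0.5, 0.1]
width: 0.818
grip_force: 0.0
```

```bash
python3 -c "
from h import *
plan([.490,.2887,.055],4.9)"
```

```text
t 7.97 p [0.4909 0.2884 0.0558] yaw 4.88 F [-1.   0.5  0.1] w 0.82 g 0.0
 turn fs [ 0.001  0.002 -0.001]  shift fs [-0.008 -0.003  0.008]
```

Call:
play_rows(newtons=80, moves=[[[0,0,0,0,0,0,15],[0,0,0,0,0,0,15],[0,0,0,0,0,0,15],[0,0,0,0,0,0,15],[0,0,0,0,0,0,15]]])

```text
time: 8.38
tool_pos: [0.4927, 0.289, 0.0583]
tcp_rot: [-3.137, -0.133, -0.005]
wrist_force: [0.1, -1.0, 5.5]
width: 0.297
grip_force: 79.1
```

```bash
python3 -c "
from h import *
plan([.490,.2887,.055],4.9)"
```

```text
t 8.38 p [0.4927 0.289  0.0583] yaw 4.85 F [ 0.1 -1.   5.5] w 0.3 g 79.1
 turn fs [-0.003 -0.006 -0.002]  shift fs [-0.028  0.001  0.033]
```

Call:
play_rows(moves=[[[0,0,0,0,0,-0.15,15],[0,0,0,0,0,-0.35,15],[0,0,0,0,0,-0.4,15],[0,0,0,0,0,-0.4,15],[0,0,0,0,0,-0.35,15]]])

```text
time: 8.8
tool_pos: [0.491, 0.2881, 0.2233]
tcp_rot: [-3.139, -0.133, -0.0]
wrist_force: [0.8, 0.6, -1.2]
width: 0.292
grip_force: 78.8
```

Call:
play_rows(moves=[[[0,0,0.1,0,0.2,0,15],[0,0,0.1,0,0.35,0,15],[0,0,0.1,0,0.37,0,15],[0,0,0.1,0,0.37,0,15],[0,0,0.1,0,0.37,0,15]]])

```text
time: 9.22
tool_pos: [0.4863, 0.1212, 0.2209]
tcp_rot: [3.13, -0.262, -0.001]
wrist_force: [0.5, 0.0, -1.7]
width: 0.3
grip_force: 78.9
```

```bash
python3 -c "
from h import *
plan([.558,-.2845,.22],-12.56)
P=cloud(load('scene0.npz'))[240:298,122:185].reshape(-1,3);m=(P[:,2]>.08)&(P[:,2]<.1);print('mug',rect(P[m,:2]))"
```

```text
t 9.22 p [0.4863 0.1212 0.2209] yaw -9.56 F [ 0.5  0.  -1.7] w 0.3 g 78.9
 turn fs [0.001 0.001 0.105]  shift fs [1.582 3.804 0.009]
mug [ 527.1 -469.    81.3  124.8   54.3]
```

Call:
play_rows(moves=[[[0,0,0.05,0.15,0.36,0,15],[0,0,0.05,0.15,0.36,0,15],[0,0,0,0.15,0.36,0,15],[0,0,0,0.15,0.36,0,15],[0,0,0,0.15,0.36,0,15]]])

```text
time: 9.63
tool_pos: [0.5241, -0.0704, 0.221]
tcp_rot: [-3.123, 0.338, 0.001]
wrist_force: [1.3, 0.6, -2.4]
width: 0.297
grip_force: 79.0
```

Call:
play_rows(moves=[[[0,0,0,0.15,0.36,0,15],[0,0,0,0.15,0.36,0,15],[0,0,0,0.15,0.36,0,15],[0,0,0,0.15,0.36,0,15],[0,0,0,0,0,0,15]]])

```text
time: 10.05
tool_pos: [0.5529, -0.2289, 0.2208]
tcp_rot: [3.119, -0.344, 0.001]
wrist_force: [0.6, 0.1, -1.5]
width: 0.3
grip_force: 79.8
```

```bash
python3 -c "
from h import *
plan([.558,-.2845,.22],-12.56)"
```

```text
t 10.05 p [ 0.5529 -0.2289  0.2208] yaw -12.6 F [ 0.6  0.1 -1.5] w 0.3 g 79.8
 turn fs [ 0.008 -0.003 -0.001]  shift fs [0.171 0.531 0.008]
```

Call:
play_rows(moves=[[[0,0,0,0.08,0.26,0,15],[0,0,0,0.08,0.26,0,15],[0,0,0,0,0,0,15],[0,0,0,0,0,0,15],[0,0,0,0,0,0,15]]])

```text
time: 10.47
tool_pos: [0.5565, -0.2758, 0.2206]
tcp_rot: [-3.122, 0.338, 0.002]
wrist_force: [-0.0, 0.1, -2.1]
width: 0.29
grip_force: 80.2
```

```bash
python3 - <<'E'
from h import *
from workcell import vision
plan([.558,-.2845,.165],-12.56)
a=np.radians(77.44);d=np.array([np.cos(a),np.sin(a)]);l=np.array([d[1],-d[0]])
for n in("scene","side"):
    c=vision.read_camera(n);np.savez(n+"4.npz",**c);p=cloud(c).reshape(-1,3);p=p[~np.isnan(p[:,0])]
    m=(np.hypot(p[:,0]-.556,p[:,1]+.284)<.1)&(p[:,2]>.198)&(p[:,2]<.216)
    q=p[m];print(n,len(q),rect(q[:,:2]),np.median(q[:,2]))
    w=q[:,:2]-[.5777,-.1835];print("v",np.percentile(w@l,[1,99]),"u",np.percentile(w@d,[1,99]))
    i=c["image"]; b=(150,130,400,310) if n=="scene" else (230,90,430,240)
    cv2.imwrite(f"pics/{n}4.png",cv2.resize(i[b[1]:b[3],b[0]:b[2],::-1],None,fx=3,fy=3)) if n=="side" else 0
E
```

```text
t 10.47 p [ 0.5565 -0.2758  0.2206] yaw -12.37 F [-0.   0.1 -2.1] w 0.29 g 80.2
 turn fs [-0.002  0.003  0.007]  shift fs [0.034 0.082 0.556]
scene 548 [ 560.2 -276.9   36.   149.    77.6] 0.20781920246823027
v [-0.00330864  0.07730663] u [-0.1124789  -0.07695622]
side 348 [ 552.6 -272.4   41.8  160.6   77.5] 0.2051371416536869
v [-0.08416629  0.07314322] u [-0.1103754 -0.0720771]
```

View pics/side4.png

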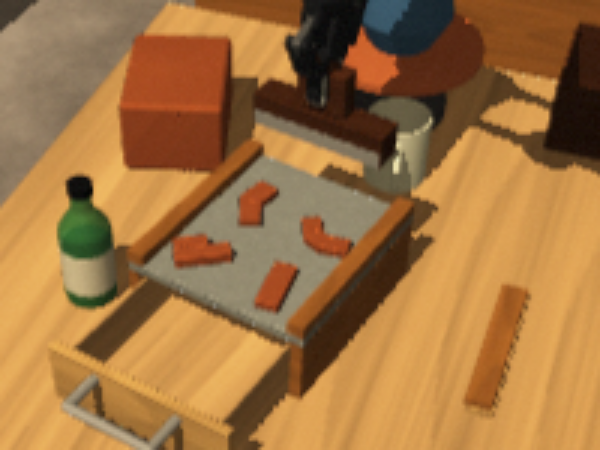

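The crop shows the scraper level and in line above the deck's rear, around (325,125), with the four chips clear of it and the drawer open in front.

Call:
play_rows(moves=[[[0,0,0,0.04,0.1,0,15],[0,0,0,0,0,0.1,15],[0,0,0,0,0,0.3,15],[0,0,0,0,0,0.2,15],[0,0,0,0,0,0,15]]])

```text
time: 10.98
tool_pos: [0.5553, -0.2848, 0.1551]
tcp_rot: [-3.119, 0.337, 0.015]
wrist_force: [0.2, 0.8, -3.7]
width: 0.294
grip_force: 80.0
```

```bash
python3 -c "
from h import *
plan([.558,-.2855,.1448],-12.56)"
```

```text
t 10.98 p [ 0.5553 -0.2848  0.1551] yaw -12.32 F [ 0.2  0.8 -3.7] w 0.29 g 80.0
 turn fs [-0.006  0.019  0.008]  shift fs [0.028 0.001 0.103]
```

Call:
play_rows(moves=[[[0,0,0.005,0.02,0,0.05,15],[0,0,0,0,0,0.04,15],[0,0,0,0,0,0,15],[0,0,0,0,0,0,15],[0,0,0,0,0,0,15]]])

```text
time: 11.4
tool_pos: [0.5616, -0.2878, 0.1537]
tcp_rot: [3.122, -0.341, 0.003]
wrist_force: [0.1, 0.5, -3.0]
width: 0.297
grip_force: 80.0
```

```bash
python3 - <<'E'
from h import *
from workcell import vision
plan([.558,-.2855,.1448],-12.56)
a=np.radians(77.44);d=np.array([np.cos(a),np.sin(a)]);l=np.array([d[1],-d[0]])
for n in("scene","side"):
    c=vision.read_camera(n);p=cloud(c).reshape(-1,3);p=p[~np.isnan(p[:,0])]
    m=(np.hypot(p[:,0]-.556,p[:,1]+.284)<.1)&(p[:,2]>.122)&(p[:,2]<.145)
    q=p[m];w=q[:,:2]-[.5777,-.1835];print(n,len(q),rect(q[:,:2]),np.median(q[:,2]),"v",np.percentile(w@l,[1,99]),"u",np.percentile(w@d,[1,99]))
plan([.558,-.2855,.1448],-12.56)
E
```

```text
t 11.4 p [ 0.5616 -0.2878  0.1537] yaw -12.47 F [ 0.1  0.5 -3. ] w 0.3 g 80.0
 turn fs [ 0.001 -0.004  0.003]  shift fs [-0.04  -0.015  0.089]
scene 535 [ 562.8 -287.5   36.4  155.7   76.7] 0.1408596535818932 v [-0.00439869  0.08509745] u [-0.12287013 -0.08754467]
side 406 [ 559.  -284.    42.6  162.5   78. ] 0.13660202869873114 v [-0.07732217  0.08126901] u [-0.12226436 -0.08301438]
t 11.5 p [ 0.5614 -0.2877  0.1534] yaw -12.47 F [-0.1 -0.6 -2.2] w 0.3 g 80.0
 turn fs [ 0.001 -0.004  0.003]  shift fs [-0.038 -0.014  0.086]
```

Call:
play_rows(moves=[[[0,0,0,-0.03,0,0.04,15],[0,0,0,0,0,0.04,15],[0,0,0,0,0,0,15],[0,0,0,0,0,0,15],[0,0,0,0,0,0,15]]])

```text
time: 11.92
tool_pos: [0.5576, -0.2866, 0.144]
tcp_rot: [-3.123, 0.341, 0.001]
wrist_force: [-0.1, 0.8, -2.0]
width: 0.298
grip_force: 80.3
```

```bash
python3 -c "
from h import *
plan([.558,-.2855,.1448],-12.56)"
```

```text
t 11.92 p [ 0.5576 -0.2866  0.144 ] yaw -12.47 F [-0.1  0.8 -2. ] w 0.3 g 80.3
 turn fs [-0.     0.001  0.003]  shift fs [ 0.001 -0.012 -0.008]
```

Call:
play_rows(moves=[[[0,0,0,0,-0.03,0,15],[0,0,0,0,-0.07,0,15],[0,0,0,0,-0.1,0,15],[0,0,0,0,-0.1,0,15],[0,0,0,0,-0.1,0,15]]])

```text
time: 12.33
tool_pos: [0.5667, -0.2463, 0.1443]
tcp_rot: [-3.123, 0.341, 0.0]
wrist_force: [0.2, -0.6, -1.7]
width: 0.294
grip_force: 80.0
```

Call:
play_rows(moves=[[[0,0,0,0,-0.1,0,15],[0,0,0,0,-0.1,0,15],[0,0,0,0,-0.1,0,15],[0,0,0,0,-0.1,0,15],[0,0,0,0,-0.1,0,15]]])

```text
time: 12.75
tool_pos: [0.5775, -0.1978, 0.1443]
tcp_rot: [3.123, -0.341, 0.0]
wrist_force: [0.2, -0.8, -3.2]
width: 0.292
grip_force: 80.0
```

```bash
python3 - <<'E'
from h import *
from workcell import vision
plan([.5777+.003+.12*.2175,-.1835-.0025+.12*.976,.1448],-12.56)
c=vision.read_camera("side");cv2.imwrite("pics/side5.png",cv2.resize(c["image"][110:250,230:430,::-1],None,fx=3,fy=3))
E
```

```text
t 12.75 p [ 0.5775 -0.1978  0.1443] yaw -12.45 F [ 0.2 -0.8 -3.2] w 0.29 g 80.0
 turn fs [ 0.    -0.     0.004]  shift fs [ 0.006 -1.322 -0.005]
```

View pics/side5.png

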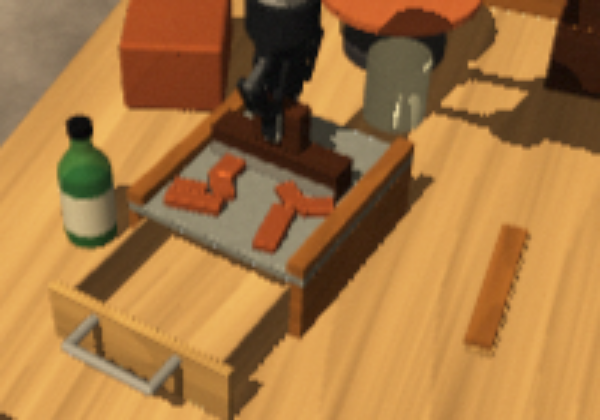

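The wipe is going as planned: all four chips are in front of the scraper, at about (235,175), (195,195), (300,200) and (272,228).

Call:
play_rows(moves=[[[0,0,0,0,-0.1,0,15],[0,0,0,0,-0.1,0,15],[0,0,0,0,-0.1,0,15],[0,0,0,0,-0.1,0,15],[0,0,0,0,-0.1,0,15]]])

```text
time: 13.22
tool_pos: [0.5882, -0.1491, 0.1443]
tcp_rot: [-3.123, 0.341, 0.0]
wrist_force: [0.1, -1.9, -2.2]
width: 0.296
grip_force: 80.1
```

Call:
play_rows(moves=[[[0,0,0,0,-0.1,0,15],[0,0,0,0,-0.1,0,15],[0,0,0,0,-0.1,0,15],[0,0,0,0,-0.1,0,15],[0,0,0,0,-0.1,0,15]]])

```text
time: 13.63
tool_pos: [0.5992, -0.1002, 0.1443]
tcp_rot: [3.123, -0.341, 0.0]
wrist_force: [0.4, -1.0, -1.9]
width: 0.293
grip_force: 80.1
```

Call:
play_rows(moves=[[[0,0,0,0,-0.1,0,15],[0,0,0,0,-0.1,0,15],[0,0,0,0,-0.08,0,15],[0,0,0,0,0,0,15],[0,0,0,0,0,0,15]]])

```text
time: 14.05
tool_pos: [0.605, -0.0733, 0.1442]
tcp_rot: [3.123, -0.339, -0.0]
wrist_force: [0.1, 0.5, -1.9]
width: 0.294
grip_force: 80.3
```

```bash
python3 - <<'E'
from h import *
from workcell import vision
plan([.5777+.003+.12*.2175,-.1835-.0025+.12*.976,.1448],-12.56)
c=vision.read_camera("side");a=cv2.resize(c["image"][110:250,230:430,::-1],None,fx=2,fy=2)
c=vision.read_camera("scene");b=cv2.resize(c["image"][160:300,190:390,::-1],None,fx=2,fy=2)
cv2.imwrite("pics/both6.png",np.hstack([a,b]))
E
```

```text
t 14.05 p [ 0.605  -0.0733  0.1442] yaw -12.41 F [ 0.1  0.5 -1.9] w 0.29 g 80.3
 turn fs [0.    0.    0.005]  shift fs [ 0.008 -0.047 -0.006]
```

View pics/both6.png

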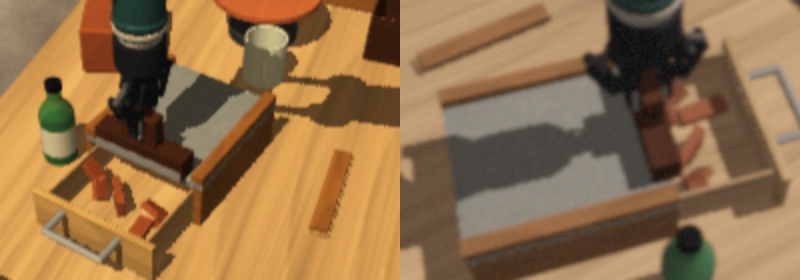

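All the chips are in the drawer and the deck behind the scraper is empty. I lift the scraper and return it to the tray.

Call:
play_rows(moves=[[[0,0,0,0,0,-0.15,15],[0,0,0,0,0,-0.3,15],[0,0,0,0,0,-0.35,15],[0,0,-0.13,0,-0.2,0,15],[0,0,-0.13,0,-0.35,0,15]]])

```text
time: 14.57
tool_pos: [0.617, -0.0232, 0.2285]
tcp_rot: [3.136, -0.141, 0.012]
wrist_force: [0.8, 0.7, -2.7]
width: 0.298
grip_force: 80.1
```

Call:
play_rows(moves=[[[0,0,-0.13,0,-0.37,0,15],[0,0,-0.13,0,-0.37,0,15],[0,0,-0.13,0,-0.37,0,15],[0,0,0,0,-0.37,0,15],[0,0,0,0,-0.2,0,15]]])

```text
time: 14.98
tool_pos: [0.6105, 0.1509, 0.2243]
tcp_rot: [-3.135, -0.17, 0.0]
wrist_force: [-0.0, 0.2, -2.1]
width: 0.294
grip_force: 80.1
```

```bash
python3 -c "
from h import *
plan([.4927,.2882,.22],6.5)"
```

```text
t 14.98 p [0.6105 0.1509 0.2243] yaw 6.21 F [-0.   0.2 -2.1] w 0.29 g 80.1
 turn fs [-0.003  0.    -0.01 ]  shift fs [-1.015 -1.497  0.043]
```

Call:
play_rows(moves=[[[0,0,0,-0.2,-0.28,0,15],[0,0,0,-0.2,-0.28,0,15],[0,0,0,-0.2,-0.28,0,15],[0,0,0,-0.2,-0.28,0,15],[0,0,0,-0.15,-0.2,0,15]]])

```text
time: 15.4
tool_pos: [0.5007, 0.27, 0.2243]
tcp_rot: [-3.136, -0.168, 0.001]
wrist_force: [0.3, 0.2, -2.0]
width: 0.291
grip_force: 80.3
```

Call:
play_rows(moves=[[[0,0,0,0,0,0,15],[0,0,0,0,0,0,15]]])

```text
time: 15.57
tool_pos: [0.5018, 0.2692, 0.2244]
tcp_rot: [3.137, 0.172, 0.001]
wrist_force: [-0.5, 0.2, -2.0]
width: 0.293
grip_force: 80.0
```

```bash
python3 - <<'E'
from h import *
from workcell import vision
plan([.4927,.2882,.0583],6.5)
c=vision.read_camera("scene");p=cloud(c)[170:300,190:395].reshape(-1,3);i=c["image"][170:300,190:395].reshape(-1,3).astype(int)
b=cv2.resize(c["image"][160:300,190:390,::-1],None,fx=2,fy=2)
s=vision.read_camera("side");a=cv2.resize(s["image"][110:250,230:430,::-1],None,fx=2,fy=2)
cv2.imwrite("pics/both7.png",np.hstack([a,b]))
a=np.radians(77.44);d=np.array([np.cos(a),np.sin(a)]);l=np.array([d[1],-d[0]]);q=p[:,:2]-[.5777,-.1835];u=q@d;v=q@l
m=(u>.118)&(u<.24)&(abs(v)<.085);print("drawer max z",np.nanpercentile(p[m,2],[50,95,99,100]).round(3))
m=(u>-.115)&(u<.115)&(abs(v)<.085);print("deck z",np.nanpercentile(p[m,2],[50,99,100]).round(3))
E
```

```text
t 15.57 p [0.5018 0.2692 0.2244] yaw 6.26 F [-0.5  0.2 -2. ] w 0.29 g 80.0
 turn fs [ 0.001 -0.001 -0.008]  shift fs [-0.069 -0.199  1.661]
drawer max z [0.015 0.063 0.072 0.089]
deck z [0.091 0.094 0.096]
```

View pics/both7.png

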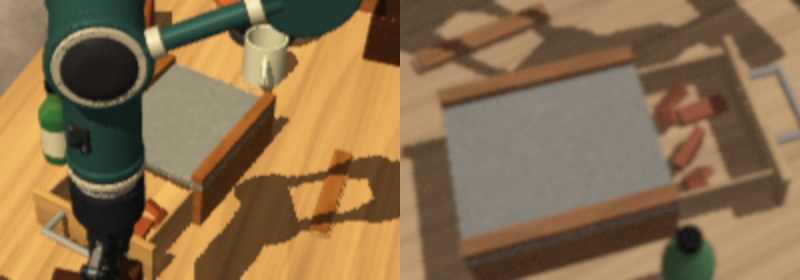

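The deck is clear. The four chips lie in the drawer at about (672,103), (702,108), (690,145) and (697,178). I place the scraper now.

Call:
play_rows(moves=[[[0,0,-0.01,-0.07,-0.2,0.2,15],[0,0,0,0,0,0.4,15],[0,0,0,0,0,0.4,15],[0,0,0,0,0,0.3,15],[0,0,0,0,0,0,15]]])

```text
time: 16.08
tool_pos: [0.4887, 0.2838, 0.0866]
tcp_rot: [3.131, 0.173, -0.02]
wrist_force: [-2.3, -1.4, -4.1]
width: 0.294
grip_force: 79.8
```

Call:
play_rows(moves=[[[0,0,0,0,0,0,15],[0,0,0,0,0,0,15]]])

```text
time: 16.25
tool_pos: [0.4954, 0.2879, 0.0961]
tcp_rot: [-3.136, -0.174, -0.004]
wrist_force: [0.9, 0.9, -2.3]
width: 0.298
grip_force: 79.9
```

```bash
python3 - <<'E'
from h import *
from workcell import vision
plan([.4927,.2882,.0583],6.5)
c=vision.read_camera("scene");p=cloud(c)[170:300,190:395].reshape(-1,3);i=c["image"][170:300,190:395].reshape(-1,3).astype(int)
a=np.radians(77.44);d=np.array([np.cos(a),np.sin(a)]);l=np.array([d[1],-d[0]]);q=p[:,:2]-[.5777,-.1835];u=q@d;v=q@l
m=(u>.112)&(u<.24)&(abs(v)<.087)&(i[:,0]>1.8*i[:,1])&(i[:,0]>60);print("red n",m.sum(),"z",np.nanpercentile(p[m,2],[5,50,90,99,100]).round(3),"u",np.nanpercentile(u[m],[0,100]))
for k in np.argsort(-np.nan_to_num(p[:,2]*m))[:6]: print(p[k].round(3),u[k].round(3),v[k].round(3),i[k])
E
```

```text
t 16.25 p [0.4954 0.2879 0.0961] yaw 6.35 F [ 0.9  0.9 -2.3] w 0.3 g 79.9
 turn fs [-0.002 -0.005 -0.005]  shift fs [-0.026 -0.006  0.378]
red n 17 z [0.022 0.028 0.048 0.068 0.069] u [0.14360135 0.22110181]
[ 0.687 -0.048  0.069] 0.156 0.078 [125  67  46]
[ 0.678 -0.056  0.061] 0.146 0.071 [112  62  41]
[0.554 0.001 0.039] 0.175 -0.063 [121  67  47]
[ 0.578 -0.036  0.038] 0.144 -0.031 [109  60  41]
[ 0.547 -0.001  0.036] 0.171 -0.069 [113  61  41]
[ 0.546 -0.004  0.036] 0.169 -0.07 [109  60  41]
```

Call:
play_rows(moves=[[[0,0,0,-0.02,0,0.15,15],[0,0,0,0,0,0.15,15],[0,0,0,0,0,0.05,15],[0,0,0,0,0,0,15],[0,0,0,0,0,0,15]]])

```text
time: 16.72
tool_pos: [0.4925, 0.2882, 0.061]
tcp_rot: [-3.136, -0.176, -0.004]
wrist_force: [0.3, 0.1, -3.0]
width: 0.291
grip_force: 80.2
```

```bash
python3 - <<'E'
from h import *
from workcell import vision
plan([.4927,.2882,.0583],6.5)
c=vision.read_camera("scene");p=cloud(c)[170:300,190:395].reshape(-1,3);i=c["image"][170:300,190:395].reshape(-1,3).astype(int)
a=np.radians(77.44);d=np.array([np.cos(a),np.sin(a)]);l=np.array([d[1],-d[0]]);q=p[:,:2]-[.5777,-.1835];u=q@d;v=q@l
m=(u>.112)&(u<.24)&(abs(v)<.087)&(i[:,0]>1.55*i[:,1])&(i[:,0]>40)&(i[:,0]-i[:,2]>35)
from scipy.cluster.hierarchy import fclusterdata
x=np.c_[p,u,v][m];x=x[~np.isnan(x[:,0])];g=fclusterdata(x[:,:2],.008,'distance',method='single')
for k in set(g):
    y=x[g==k]
    if len(y)>8: print(len(y),y.mean(0).round(3),"zmax",np.percentile(y[:,2],[50,95,100]).round(3))
E
```

```text
t 16.72 p [0.4925 0.2882 0.061 ] yaw 6.43 F [ 0.3  0.1 -3. ] w 0.29 g 80.2
 turn fs [-0.002 -0.005 -0.003]  shift fs [0.002 0.    0.027]
368 [ 0.572 -0.002  0.028  0.176 -0.045] zmax [0.026 0.039 0.044]
88 [ 0.679 -0.051  0.058  0.152  0.07 ] zmax [0.06  0.071 0.073]
135 [ 0.635 -0.037  0.047  0.155  0.024] zmax [0.049 0.052 0.054]
```

Call:
play_rows(moves=[[[0,0,0,0,0,0.03,15],[0,0,0,0,0,0,15],[0,0,0,0,0,0,60],[0,0,0,0,0,0,70],[0,0,0,0,0,0,70]]])

```text
time: 17.18
tool_pos: [0.4914, 0.2878, 0.0565]
tcp_rot: [-3.136, -0.176, -0.0]
wrist_force: [-1.1, -0.1, -1.0]
width: 0.711
grip_force: 0.0
```

Call:
play_rows(moves=[[[0,0,0,0,0,0,70],[0,0,0,0,0,-0.2,70],[0,0,0,0,0,-0.4,70],[0,0,0,0,0,-0.4,70],[0,0,0,0,0,-0.4,70]]])

```text
time: 17.6
tool_pos: [0.4904, 0.2873, 0.1969]
tcp_rot: [3.136, 0.176, -0.003]
wrist_force: [0.5, -0.4, -0.3]
width: 0.819
grip_force: 0.0
```

Call:
play_rows(moves=[[[0,0,0.22,0,0,-0.2,40],[0,0,0.22,0.35,0,0,40],[0,0,0.22,0.35,0.2,0,40],[0,0,0,0.35,0.25,0,40],[0,0,0,0,0,0,40]]])

```text
time: 18.02
tool_pos: [0.5913, 0.2286, 0.2165]
tcp_rot: [3.12, -0.347, 0.006]
wrist_force: [-0.8, -0.5, 0.0]
width: 0.463
grip_force: 0.0
```

```bash
python3 - <<'E'
from h import *
from workcell import vision
plan([.6465,.1145,.13],-12.56)
c=vision.read_camera("scene");P=cloud(c).reshape(-1,3);P=P[~np.isnan(P[:,0])];P=P[(abs(P[:,0]-.49)<.12)&(abs(P[:,1]-.287)<.06)]
for a,b in((.036,.05),(.09,.102)):
    m=(P[:,2]>a)&(P[:,2]<b); print(m.sum(),rect(P[m,:2]) if m.sum()>9 else 0,np.median(P[m,2]))
E
```

```text
t 18.02 p [0.5913 0.2286 0.2165] yaw -12.68 F [-0.8 -0.5  0. ] w 0.46 g 0.0
 turn fs [ 0.004 -0.008 -0.004]  shift fs [0.787 0.993 0.865]
458 [491.7 285.6 162.1  38.9   7.7] 0.045130325157808765
152 [491.  286.2  60.   26.7   6.4] 0.09682227142320135
```

The scraper stands in its tray at (0.491, 0.286), with its heights as they should be. Next is the drawer handle.

Call:
play_rows(moves=[[[0,0,0,0.26,0.33,0,40],[0,0,0,0.26,0.33,0,40],[0,0,0,0.26,0.33,0.2,40],[0,0,0,0,0,0.35,40],[0,0,0,0,0,0.2,40]]])

```text
time: 18.48
tool_pos: [0.6388, 0.1225, 0.141]
tcp_rot: [3.122, -0.346, -0.003]
wrist_force: [-1.3, -0.4, -1.7]
width: 0.469
grip_force: 0.0
```

Call:
play_rows(moves=[[[0,0,0,0,0,0,40],[0,0,0,0,0,0,40]]])

```text
time: 18.65
tool_pos: [0.6374, 0.1245, 0.1415]
tcp_rot: [3.122, -0.341, -0.007]
wrist_force: [0.5, 0.6, 0.3]
width: 0.47
grip_force: 0.0
```

```bash
python3 -c "
from h import *
plan([.6465,.1145,.05],-12.56)"
```

```text
t 18.65 p [0.6374 0.1245 0.1415] yaw -12.45 F [0.5 0.6 0.3] w 0.47 g 0.0
 turn fs [0.003 0.009 0.004]  shift fs [0.111 0.078 0.915]
```

Call:
play_rows(newtons=40, moves=[[[0,0,0,0.1,0.08,0,40],[0,0,0,0,0,0.3,40],[0,0,0,0,0,0.35,40],[0,0,0,0,0,0.25,40],[0,0,0,0,0,0,40]]])

```text
time: 19.07
tool_pos: [0.6447, 0.114, 0.0496]
tcp_rot: [3.121, -0.34, -0.01]
wrist_force: [-2.1, -0.2, -1.2]
width: 0.47
grip_force: 0.0
```

Call:
play_rows(moves=[[[0,0,0,0,0,0,5],[0,0,0,0,0,0,5],[0,0,0,0,0,0,5],[0,0,0,0,0,0,5]]])

```text
time: 19.4
tool_pos: [0.6492, 0.1134, 0.0564]
tcp_rot: [3.122, -0.34, 0.006]
wrist_force: [-1.4, -5.6, 1.8]
width: 0.118
grip_force: 39.4
```

Call:
play_rows(moves=[[[0,0,0,0,0.05,0,5],[0,0,0,0,0.1,0,5],[0,0,0,0,0.1,0,5],[0,0,0,0,0.1,0,5],[0,0,0,0,0.05,0,5]]])

```text
time: 19.82
tool_pos: [0.6406, 0.0746, 0.0564]
tcp_rot: [-3.121, 0.342, -0.007]
wrist_force: [-0.9, 2.6, 6.9]
width: 0.12
grip_force: 40.0
```

```bash
python3 - <<'E'
from h import *
from workcell import vision
plan([.619-.0025,.001-.0095,.05],-12.56)
b=vision.read_camera("scene")["image"][160:300,190:390,::-1];a=vision.read_camera("side")["image"][110:250,230:430,::-1]
cv2.imwrite("pics/both8.png",np.hstack([cv2.resize(i,None,fx=2,fy=2) for i in(a,b)]))
E
```

```text
t 19.82 p [0.6406 0.0746 0.0564] yaw -12.5 F [-0.9  2.6  6.9] w 0.12 g 40.0
 turn fs [-0.004 -0.008  0.002]  shift fs [-0.054  0.863  0.064]
```

View pics/both8.png

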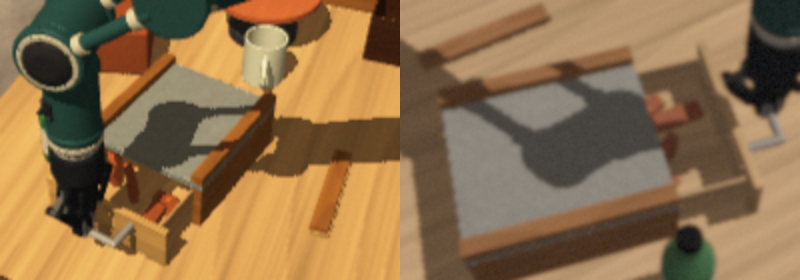

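The chips are passing under the deck and the pushing force is only 2.6 N, so I continue.

Call:
play_rows(moves=[[[0,0,0,0,0.08,0,5],[0,0,0,0,0.1,0,5],[0,0,0,0,0.1,0,5],[0,0,0,0,0.1,0,5],[0,0,0,0,0.1,0,5]]])

```text
time: 20.33
tool_pos: [0.6302, 0.0282, 0.0564]
tcp_rot: [-3.121, 0.342, -0.007]
wrist_force: [-1.7, 2.3, 8.0]
width: 0.118
grip_force: 40.1
```

Call:
play_rows(moves=[[[0,0,0,0,0.1,0,5],[0,0,0,0,0.1,0,5],[0,0,0,0,0.06,0,5],[0,0,0,0,0.04,0,5],[0,0,0,0,0,0,5]]])

```text
time: 20.75
tool_pos: [0.6234, -0.0024, 0.0564]
tcp_rot: [3.123, -0.342, 0.006]
wrist_force: [-2.5, -1.2, 8.2]
width: 0.123
grip_force: 40.2
```

Call:
play_rows(moves=[[[0,0,0,0,0.05,0,5],[0,0,0,0,0.05,0,5],[0,0,0,0,0,0,5],[0,0,0,0,0,0,5]]])

```text
time: 21.08
tool_pos: [0.6213, -0.0119, 0.0563]
tcp_rot: [3.123, -0.342, 0.006]
wrist_force: [-2.3, -1.2, 9.0]
width: 0.115
grip_force: 40.2
```

Call:
play_rows(moves=[[[0,0,0,0,0.05,0,5],[0,0,0,0,0,0,5],[0,0,0,0,0,0,5]]])

```text
time: 21.33
tool_pos: [0.621, -0.0137, 0.0564]
tcp_rot: [-3.118, 0.343, -0.008]
wrist_force: [-0.6, 8.6, 7.7]
width: 0.118
grip_force: 40.2
```

Call:
play_rows(moves=[[[0,0,0,0,0.05,0,5],[0,0,0,0,0,0,5],[0,0,0,0,0,0,5]]])

```text
time: 21.58
tool_pos: [0.6209, -0.0139, 0.0564]
tcp_rot: [-3.111, 0.344, -0.01]
wrist_force: [3.1, 25.3, 5.4]
width: 0.123
grip_force: 40.4
```

The drawer reaches its hard stop after exactly 130 mm of travel, so it is home. I unload, open the fingers and lift away.

Call:
play_rows(moves=[[[0,0,0,0,-0.07,0,5],[0,0,0,0,0,0,5],[0,0,0,0,0,0,40],[0,0,0,0,0,0,40],[0,0,0,0,0,0,40]]])

```text
time: 22.0
tool_pos: [0.6191, -0.0143, 0.0536]
tcp_rot: [3.123, -0.342, 0.001]
wrist_force: [0.6, 0.1, 0.8]
width: 0.468
grip_force: 0.0
```

Call:
play_rows(moves=[[[0,0,0,0,0,-0.2,40],[0,0,0,0,0,-0.4,40],[0,0,0,0,0,-0.4,40],[0,0,0,0,0,-0.4,40],[0,0,0,-0.2,-0.4,0,40]]])

```text
time: 22.42
tool_pos: [0.6164, 0.0209, 0.2039]
tcp_rot: [3.12, -0.35, 0.029]
wrist_force: [1.7, 1.0, 1.0]
width: 0.47
grip_force: 0.0
```

Call:
play_rows(moves=[[[0,0,0,-0.3,-0.25,0,40],[0,0,0,-0.3,-0.25,0,40],[0,0,0,-0.3,-0.25,0,40],[0,0,0,0,0,0,40],[0,0,0,0,0,0,40]]])

```text
time: 22.83
tool_pos: [0.5361, 0.1203, 0.1932]
tcp_rot: [3.123, -0.337, -0.0]
wrist_force: [0.8, 0.3, -0.2]
width: 0.467
grip_force: 0.0
```

```bash
python3 - <<'E'
from h import *
from workcell import vision
plan([.5,0,.2])
c=vision.read_camera("scene");p=cloud(c).reshape(-1,3);p=p[~np.isnan(p[:,0])]
a=np.radians(77.44);d=np.array([np.cos(a),np.sin(a)]);l=np.array([d[1],-d[0]]);q=p[:,:2]-[.5777,-.1835];u=q@d;v=q@l;z=p[:,2];B=np.arange(.1,.21,.003)
for k,m in(("panel",(z>.062)&(z<.08)&(abs(v)>.053)&(abs(v)<.08)),("bar",(z>.06)&(z<.072)&(abs(v)<.04)&(u>.15))):
    h,_=np.histogram(u[m],bins=B);print(k,[(round(B[i]*1000),int(n)) for i,n in enumerate(h) if n>3])
cv2.imwrite("pics/scene9.png",c["image"][:,:,::-1])
E
```

```text
t 22.83 p [0.5361 0.1203 0.1932] yaw -12.31 F [ 0.8  0.3 -0.2] w 0.47 g 0.0
 turn fs [0.001 0.    0.   ]  shift fs [-0.096  1.252 -0.068]
panel [(118, 6), (121, 20), (124, 27), (127, 22), (130, 8), (133, 4), (142, 4), (148, 4), (151, 4), (163, 4), (166, 4)]
bar [(169, 29), (172, 38), (175, 33), (178, 27), (181, 8)]
```

View pics/scene9.png

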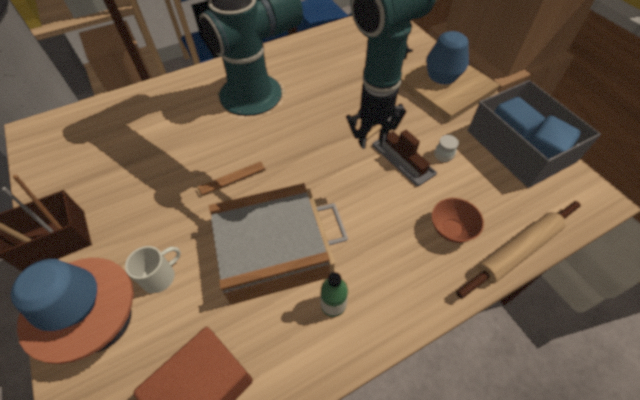

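The final picture shows the deck empty at (270,240), the drawer home with its handle at (335,223), the scraper upright in its tray at (405,157), and the bystanders where they were.

```bash
python3 -c "
from workcell import bot
print(bot.finish_job())"
```

```text
the job is handed in; nothing more can be done
None
```

I handed the job in at about 23 s: all four offcuts are in the drawer, which is pushed fully home, the scraper stands upright in its tray, and nothing else on the table was moved.

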